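# Set the stock tags by pushing them over

## Robot

A 7-joint arm with a two-finger parallel gripper is mounted at the origin on a cart in front of the work surface, level with it; the furniture and walls round the work are solid. World frame = base frame: x ahead of the robot, y to its left, z up, the work surface at z = 0. Lengths are in mm, angles in rad, forces in N, time in s.
With the tool pointing down it reaches from about 400 to 850 mm from the base axis. Payload 10.4 kg.
Tool frame: the origin (TCP) lies at the very end of the fingers, on their centre line; the grasp point (between the pads) lies 19 mm behind it; z points along the fingers, y is the direction in which the jaws open and shut (so a half turn about z gives the same grasp; the last joint's range is limited). The gripper opens to 85 mm and grips with 20 to 120 N. Pads are 22 mm wide; open, the fingers measure 114 mm over their backs; the gripper's body (76 mm by 85 mm) begins 54 mm behind the grasp point. The pads swing forward as they close: fully open they stand 13 mm farther back than shut.
Start: joints at [1.151, 0.332, -0.065, 1.46, 0.022, 1.35, -0.088], TCP at [241.566, -576.452, 231.338] pointing down, gripper open.
Joint ranges: [-2.6, 2.6], [-0.5, 2.12], [-1.47, 1.34], [0.16, 2.42], [-1.27, 4.41], [0.06, 2.06], [-2.6, 2.6]. Speed limits (rad/s): [2.22, 2.22, 2.79, 2.79, 3.14, 3.14, 3.14].

## Interface

Orientations are given as a unit quaternion [w, x, y, z].
In Python, from plant import bot gives the robot as it stands. The module is installed in compiled form; this text tells all that it offers.
- The arm moves only by the tool apply_moves, never from a script. Its arguments are lists of equal length, an entry for each row: "delta_rot": the turn, a rotation vector about the tool's x, y, z normalised to -1 to 1, where 1 is 45 degrees, a list of three; "translation": the shift along the tool's x, y, z normalised to -1 to 1, where 1 is 0.08 m, a list of three; "gripper": the opening, from 0 (shut) to 1 (fully open). In form: {"delta_rot": [[rx, ry, rz], ...], "translation": [[tx, ty, tz], ...], "gripper": [gripper, ...]}. A call has 1 to 20 rows; each row is the pose to reach, as a shift and turn from the pose measured when the call began, along the tool's axes at that moment; what a row does not reach only later rows make up. A row lasts 1/10 s, in which the tool goes at most 50 mm and 8.59 degrees, less where a joint would pass 70% of its speed; a pose out of reach is approached as far as the arm can. A call with a number of a shift or a turn outside -1 to 1 is refused whole. A call with a gripper value outside its range is refused whole. The fingers move at their own pace and stop on an object; the grip force is fixed at half the most. Time passes only in rows, so rows that repeat a pose let the fingers close. It gives the time, the measured TCP pose, the force and the opening at its end, in the units of the state.
- bot.observe(): the state, without advancing time (a new reading comes with each control period).
- bot.capture(name): name is "side" or "top" or "wrist"; returns a dict with "frame" (384x512x3 uint8, red, green, blue), "range_z" (384x512 float32, mm along the optical axis (not along the pixel's ray), 0 where there is no reading), "intrinsics" (3x3 intrinsics, pixels), "camera_from_world" (4x4, takes a point from world to camera coordinates); the wrist camera has in their place "mount" (4x4, takes a point from camera to tool coordinates, whose origin is the TCP and whose axes are the flange's). Camera axes: x right, y down, z forward; pixel columns grow to the right and rows downward; lengths in mm; the calibration is good to about 2 mm. A picture is of the moment at which its call begins: read the wrist's pose just before it.
- bot.job_done(): hands the job in, once; it reports no verdict.
Trained networks look in a picture, given as the dict that the camera call returned (one of the last four; its "shot" number tells which), for a name from the list of things; names that differ only in an ending like _2 or _b are one class to them, and where a whole thing is asked for, a point or a joint stands for the part that bears it (a point fixed in the world has none). Each returns a list of dicts, best first, with "conf" (0 to 1); they miss things now and then, are a little off and sometimes report something else, mostly with a low value. They report only what shows in the picture. A call takes as long as a camera call. They do not tell look-alikes from the thing itself.
- bot.outline_of(picture, label): "mask" (384x512 bool, what is visible of it) and "at" ([row, column] in pixels, amid what is visible of it).
The state is a dict: "clock": time; "joint_positions": joint angles; "joint_vel": joint speeds; "joint_efforts": joint torques, N m; "tcp_pos": TCP position; "tool_rot": TCP orientation; "force": force on the tool from outside, world axes, zero at the start; "wrist_torque": the same for the moment, N m; "opening": opening from 0.0 (shut) to 1.0 (fully open).
Only numpy, scipy, OpenCV 4.12 (cv2) and the standard library are available. Lean on these libraries where they do the work, as an engineer would, in place of code of your own. Each camera call takes 0.05 s, during which the arm holds its last target. There are 200 camera calls.

## Task

On the stock board each bin has a hinged tag in front of it that leans left, as the robot sees it, to show green or right to show red. With a fingertip, gently push over the tags that are wrong, so that only the two full bins show green and the other two bins show red. Only push the tags: grip or lift nothing, and leave the bins and the things lying round them where they are.

Things in the scene. Friction and masses are not known exactly. Their poses are not given: they have to be found in the camera images.
- board: grey stock board lying fixed on the bench, 250 (x) x 490 (y) x 10 mm, origin at the centre of its underside; its x points away from the robot across the board, its y along the row to the left. It has four lanes side by side, 120 mm apart along its y; in each lane a blue bin stands at board x = +50 mm and its tag stand, nearer the robot, at board x = -55 mm, at the same board y. Which bin is in which lane, and which tag, changes
- bin_connectors: blue open bin, 106 (x) x 84 (y) x 45 mm, loose on the board; origin at the centre of its underside. FULL: filled to the rim with white connector strips. Its tag is the one 105 mm in front of it (board -x)
- bin_fuses: blue open bin, 106 (x) x 84 (y) x 45 mm, loose on the board; origin at the centre of its underside. FULL: filled to the rim with four flat fuse cartons. Its tag is the one 105 mm in front of it (board -x)
- bin_empty: blue open bin, 106 (x) x 84 (y) x 45 mm, loose on the board; origin at the centre of its underside. NOT full: quite empty. Its tag is the one 105 mm in front of it (board -x)
- bin_one_left: blue open bin, 106 (x) x 84 (y) x 45 mm, loose on the board; origin at the centre of its underside. NOT full: a single white connector strip is left on its floor. Its tag is the one 105 mm in front of it (board -x)
- hinge_A (a point): middle of the hinge pin of tag A, 45 mm above the bench; the pin runs along the board's x and lies on a grey fixed stand with two ears 60 mm apart, 39 mm high over the board (so 49 mm above the bench)
- tag_A (a joint): angle of tag A, a plate 46 mm wide (along the pin) and 4 mm thick (bead on the free edge 5.6 mm) that rises 47 mm from the pin, about 20 g (14 to 28). 0 = upright; +0.65 = leaning to the left (board +y) against its stop, green showing; -0.65 = leaning to the right (board -y) against its stop, red showing. The hinge swings freely: past upright the tag falls to that side by its weight to the stop (within 1 s of the start)
- edge_A (a point): middle of the free (upper) edge of tag A: 92 mm above the bench when upright; at a stop 82 mm above the bench and 28 mm to the side of the pin
- hinge_B (a point): middle of the hinge pin of tag B, 45 mm above the bench; the pin runs along the board's x and lies on a grey fixed stand with two ears 60 mm apart, 39 mm high over the board (so 49 mm above the bench)
- tag_B (a joint): angle of tag B, a plate 46 mm wide (along the pin) and 4 mm thick (bead on the free edge 5.6 mm) that rises 47 mm from the pin, about 20 g (14 to 28). 0 = upright; +0.65 = leaning to the left (board +y) against its stop, green showing; -0.65 = leaning to the right (board -y) against its stop, red showing. The hinge swings freely: past upright the tag falls to that side by its weight to the stop (within 1 s of the start)
- edge_B (a point): middle of the free (upper) edge of tag B: 92 mm above the bench when upright; at a stop 82 mm above the bench and 28 mm to the side of the pin
- hinge_C (a point): middle of the hinge pin of tag C, 45 mm above the bench; the pin runs along the board's x and lies on a grey fixed stand with two ears 60 mm apart, 39 mm high over the board (so 49 mm above the bench)
- tag_C (a joint): angle of tag C, a plate 46 mm wide (along the pin) and 4 mm thick (bead on the free edge 5.6 mm) that rises 47 mm from the pin, about 20 g (14 to 28). 0 = upright; +0.65 = leaning to the left (board +y) against its stop, green showing; -0.65 = leaning to the right (board -y) against its stop, red showing. The hinge swings freely: past upright the tag falls to that side by its weight to the stop (within 1 s of the start)
- edge_C (a point): middle of the free (upper) edge of tag C: 92 mm above the bench when upright; at a stop 82 mm above the bench and 28 mm to the side of the pin
- hinge_D (a point): middle of the hinge pin of tag D, 45 mm above the bench; the pin runs along the board's x and lies on a grey fixed stand with two ears 60 mm apart, 39 mm high over the board (so 49 mm above the bench)
- tag_D (a joint): angle of tag D, a plate 46 mm wide (along the pin) and 4 mm thick (bead on the free edge 5.6 mm) that rises 47 mm from the pin, about 20 g (14 to 28). 0 = upright; +0.65 = leaning to the left (board +y) against its stop, green showing; -0.65 = leaning to the right (board -y) against its stop, red showing. The hinge swings freely: past upright the tag falls to that side by its weight to the stop (within 1 s of the start)
- edge_D (a point): middle of the free (upper) edge of tag D: 92 mm above the bench when upright; at a stop 82 mm above the bench and 28 mm to the side of the pin
- marker: black and red marker, 15x110x16 mm, lying loose along the row on the front border of the board; origin under its middle
- side_cutters: red-handled side cutters, 47x148x14 mm, loose on the bench to the right of the board; origin on its underside, near its middle
- masking_tape: roll of masking tape, 58 mm across, 25 mm high, loose on the bench to the left of the board; origin under its middle
- solder_spool: small blue and white solder spool, 44x84x28 mm, loose on the bench to the right of the board; origin on its underside, near its middle
There are look-alikes about, which are no part of the job. Leave any pink or turquoise look-alike of the bin_fuses alone.

How it is judged:
By the outcome, as a careful person would: the job done as asked, in the order asked, and still so for the second after the job is handed in, with the robot touching nothing.
It also fails if it takes over 51 s, if anything falls off the work surface, if the arm or the gripper's body presses on something with over 40 N, if the wrist force passes 120 N, or if a joint passes its speed limit or range.

## Working session

There is one attempt and no reset: what is moved stays moved. The work goes in short steps, Python scripts to look and compute and a tool call to move; the robot and the scene stay as the last step left them, time stands still between calls to the robot, and variables do not carry over. Pictures are saved under pics/ and viewed, about 8 in all and at most 12, crops included, and the job is handed in when it is done.

Besides the shell and the picture viewer there is one more tool, called after ">>>" as name(argument=value, ...) on one line, values as JSON. apply_moves: Moves the arm, as the interface text tells. Its arguments: {"type":"object","properties":{"delta_rot":{"type":"array"},"translation":{"type":"array"},"gripper":{"type":"array"}},"required":["delta_rot","translation","gripper"]}

```bash
mkdir -p pics
cat > h.py <<'E'
import numpy as np,cv2
from plant import bot
def world(p,r,c):
    K=p["intrinsics"];z=p["range_z"][r,c]
    q=np.stack([(c-K[0,2])/K[0,0]*z,(r-K[1,2])/K[1,1]*z,z,np.ones_like(z)],0)
    return (np.linalg.inv(p["camera_from_world"])@q)[:3].T
def save(p,n): cv2.imwrite("pics/"+n,p["frame"][:,:,::-1])
E
python3 - <<'E'
from h import *
s=bot.observe();print(s["clock"],s["tcp_pos"],s["tool_rot"],s["force"])
for n in ["top","side"]:
    p=bot.capture(n);save(p,n+"1.png")
    print(n,np.linalg.inv(p["camera_from_world"]).round(2).tolist())
    for l in ["board","bin_connectors","bin_fuses","bin_empty","bin_one_left","tag_A","tag_B","tag_C","tag_D","marker"]:
        for d in bot.outline_of(p,l)[:4]:
            r,c=np.nonzero(d["mask"]);w=world(p,r,c);w=w[p["range_z"][r,c]>0]
            if len(w):print(l,round(d["conf"],2),np.round(d["at"]),np.median(w,0).round(),w.min(0).round(),w.max(0).round())
E
```

```text
0.0 [ 241.39565123 -576.07948604  230.49549761] [-7.07738193e-04  9.80378343e-01  1.97123752e-01 -1.70961826e-04] [-0.67978326 -0.48907003  0.16765382]
top [[-0.0, -1.0, 0.07, 440.69], [-1.0, 0.0, 0.01, 128.86], [-0.01, -0.07, -1.0, 1410.86], [0.0, 0.0, 0.0, 1.0]]
board 0.63 [179. 385.] [ 576. -264.   27.] [ 556. -296.   -5.] [ 598. -244.   61.]
board 0.62 [195. 256.] [538. 140.  10.] [ 438. -107.   -5.] [697. 389.  87.]
bin_connectors 0.76 [170. 278.] [614.  78.  51.] [560.  37.   6.] [668. 122.  62.]
bin_fuses 0.74 [240. 142.] [390. 485.  48.] [328. 432.  -4.] [452. 558.  57.]
bin_fuses 0.63 [166. 195.] [618. 316.  58.] [567. 275.  16.] [673. 359.  67.]
bin_fuses 0.62 [148. 140.] [674. 505.  47.] [611. 444.  -8.] [751. 587.  56.]
bin_empty 0.75 [169. 236.] [621. 201.  14.] [563. 155.   0.] [671. 240.  61.]
bin_empty 0.69 [201. 317.] [506. -41.  47.] [470. -69.   6.] [543. -18.  85.]
bin_one_left 0.76 [168. 311.] [614. -44.  15.] [556. -84.   4.] [665.   2.  63.]
bin_one_left 0.65 [201. 196.] [516. 323.  47.] [482. 302.   6.] [550. 349.  88.]
bin_one_left 0.16 [165. 198.] [618. 316.
[... 1362 characters left out ...]
90.   5.] [546. 381.  86.]
bin_one_left 0.8 [234. 293.] [612. -50.  32.] [556. -96.   5.] [679.   7.  59.]
tag_A 0.63 [212. 263.] [506.  64.  61.] [485.  47.   8.] [531. 170.  82.]
tag_A 0.61 [178. 253.] [519. 334.  65.] [495. 311.  -8.] [558. 528.  86.]
tag_A 0.57 [196. 254.] [513. 211.  62.] [487. 187.   5.] [536. 279.  86.]
tag_B 0.48 [231. 267.] [509. -56.  63.] [485. -76.   7.] [533.   4.  86.]
tag_C 0.41 [209. 260.] [506.  62.  64.] [486.  47.  43.] [527.  82.  82.]
tag_D 0.56 [194. 256.] [516. 213.  60.] [490. 188.   5.] [557. 381.  86.]
marker 0.59 [212. 246.] [456. 141.  22.] [447. 101.  15.] [464. 197.  28.]
marker 0.49 [179. 254.] [518. 333.  60.] [494. 303.  -8.] [564. 528.  86.]
```

Run:
```python
import cv2
a=cv2.imread("pics/top1.png")[120:260,120:400]
cv2.imwrite("pics/top1c.png",cv2.resize(a,(800,400),interpolation=cv2.INTER_CUBIC))
```

```text
(no output)
```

View pics/top1c.png

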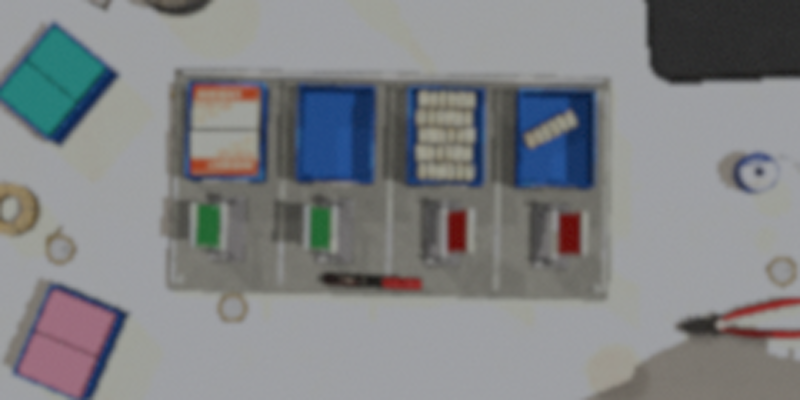

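View pics/side1.png

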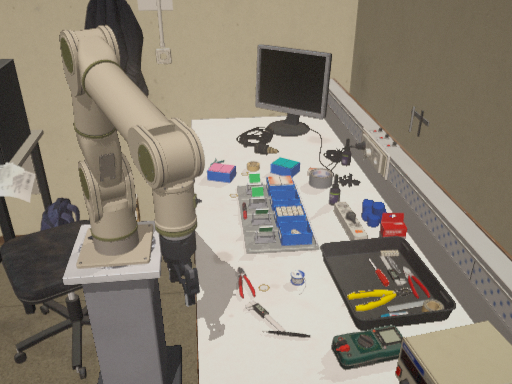

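The top picture shows, from left to right in the crop:

| Lane | y (mm) | Tag (crop px) | Shown | Verdict |
|---|---|---|---|---|
| Fuse cartons, full | ≈317 | (208,225) | green | right |
| Empty | ≈198 | (320,228) | green | wrong, push right |
| Connectors, full | ≈79 | (457,230) | red | wrong, push left |
| One strip | ≈-41 | (570,232) | red | right |

The side view agrees: two tags are raised green at the far end and the way to the board is clear. I'll shut the gripper on the way and head for the connectors tag from its right.

>>> apply_moves(delta_rot=[[0, 0, 0], [0, 0, 0], [0, 0, 0]], translation=[[1, -0.93, 0], [1, -0.93, 0], [1, -0.93, 0]], gripper=[0, 0, 0])

```text
clock: 1.4
tcp_pos: [290.3, -472.1, 231.7]
tool_rot: [-0.0, 0.98, 0.2, 0.001]
force: [0.0, 0.5, 1.1]
opening: 0.517
```

>>> apply_moves(delta_rot=[[0, 0, 0], [0, 0, 0], [0, 0, 0]], translation=[[1, -0.93, 0], [1, -0.93, 0], [1, -0.93, 0]], gripper=[0, 0, 0])

```text
clock: 1.7
tcp_pos: [337.3, -368.0, 232.4]
tool_rot: [-0.0, 0.979, 0.203, 0.001]
force: [0.2, 0.2, -0.4]
opening: 0.001
```

>>> apply_moves(delta_rot=[[0, 0, 0], [0, 0, 0], [0, 0, 0]], translation=[[1, -0.93, 0], [1, -0.93, 0], [1, -0.93, 0]], gripper=[0, 0, 0])

```text
clock: 2.0
tcp_pos: [383.4, -263.6, 233.1]
tool_rot: [-0.0, 0.979, 0.206, 0.002]
force: [0.4, -0.2, -0.3]
opening: 0.003
```

>>> apply_moves(delta_rot=[[0, 0, 0], [0, 0, 0], [0, 0, 0]], translation=[[1, -0.93, 0], [1, -0.93, 0], [1, -0.93, 0]], gripper=[0, 0, 0])

```text
clock: 2.3
tcp_pos: [428.4, -159.0, 234.0]
tool_rot: [-0.0, 0.978, 0.209, 0.003]
force: [-0.6, -1.1, 1.0]
opening: 0.0
```

>>> apply_moves(delta_rot=[[0, 0, 0], [0, 0, 0], [0, 0, 0]], translation=[[0.9, -0.79, 0], [0.9, -0.79, 0], [0.9, -0.79, 0]], gripper=[0, 0, 0])

```text
clock: 2.6
tcp_pos: [470.4, -65.9, 235.0]
tool_rot: [-0.001, 0.977, 0.213, 0.004]
force: [-1.1, -0.0, 0.3]
opening: -0.001
```

>>> apply_moves(delta_rot=[[0, 0, 0.57], [0, 0, 0.57], [0, 0, 0.57], [0, 0, 0.57], [0, 0, 0.57], [0, 0, 0.57]], translation=[[0.9, -0.79, 0.8], [0.9, -0.79, 0.8], [0.9, -0.79, 0.8], [0.9, -0.79, 0.8], [0.9, -0.79, 0.8], [0.9, -0.79, 0.8]], gripper=[0, 0, 0, 0, 0, 0])

```text
clock: 3.2
tcp_pos: [510.3, 20.7, 171.8]
tool_rot: [-0.002, 1.0, -0.009, 0.004]
force: [-0.8, 0.3, -0.2]
opening: 0.002
```

Run:
```python
from h import *
from scipy.spatial.transform import Rotation as R
s=bot.observe();q=s["tool_rot"];print(s["clock"],s["tcp_pos"].round(1) if hasattr(s["tcp_pos"],"round") else s["tcp_pos"],R.from_quat([*q[1:],q[0]]).as_matrix().round(3).tolist())
p=bot.capture("top")
# heights along tag lane & finger
for l in ["tag_A"]:
    for d in bot.outline_of(p,l)[:6]:
        r,c=np.nonzero(d["mask"]);w=world(p,r,c);print(d["at"],w.min(0).round(),w.max(0).round())
a=p["frame"][140:250,220:360,::-1];cv2.imwrite("pics/t2.png",cv2.resize(a,(760,597),interpolation=cv2.INTER_CUBIC))
w=bot.capture("wrist");save(w,"w2.png")
```

```text
3.2 [510.3  20.7 171.8] [[1.0, -0.018, 0.007], [-0.018, -1.0, 0.004], [0.007, -0.004, -1.0]]
[199.6, 197.4] [494. 317.  42.] [540. 349.  90.]
```

View pics/w2.png

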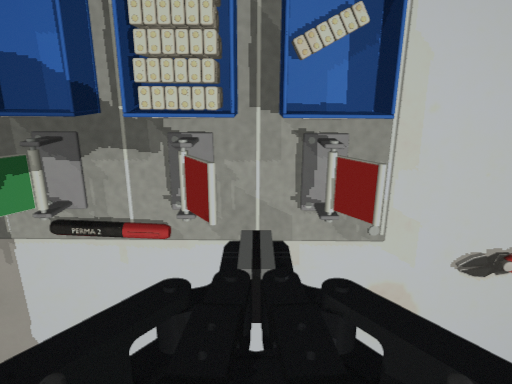

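The wrist view shows the connectors tag at (198,188) leaning right with red showing. The one-strip tag at (357,190) is red too, and the space between them is free. I'll go down there and push left.

>>> apply_moves(delta_rot=[[0, 0, 0], [0, 0, 0]], translation=[[0, 0, 0.7], [0, 0, 0.7]], gripper=[0, 0])

```text
clock: 3.55
tcp_pos: [508.0, 19.7, 112.4]
tool_rot: [-0.002, 1.0, -0.01, 0.001]
force: [-1.0, -1.1, 0.4]
opening: -0.001
```

>>> apply_moves(delta_rot=[[0, 0, 0], [0, 0, 0], [0, 0, 0]], translation=[[0, 0, 0.57], [0, 0, 0.57], [0, 0, 0.57]], gripper=[0, 0, 0])

```text
clock: 3.85
tcp_pos: [508.2, 19.8, 68.0]
tool_rot: [-0.002, 1.0, -0.01, 0.0]
force: [1.2, 0.7, -0.3]
opening: -0.002
```

>>> apply_moves(delta_rot=[[0, 0, 0], [0, 0, 0], [0, 0, 0], [0, 0, 0], [0, 0, 0], [0, 0, 0], [0, 0, 0], [0, 0, 0], [0, 0, 0], [0, 0, 0], [0, 0, 0], [0, 0, 0], [0, 0, 0], [0, 0, 0], [0, 0, 0], [0, 0, 0], [0, 0, 0]], translation=[[0, -0.05, 0], [0, -0.1, 0], [0, -0.15, 0], [0, -0.2, 0], [0, -0.25, 0], [0, -0.3, 0], [0, -0.35, 0], [0, -0.4, 0], [0, -0.45, 0], [0, -0.5, 0], [0, -0.55, 0], [0, -0.6, 0], [0, -0.65, 0], [0, -0.7, 0], [0, -0.7, 0], [0, -0.7, 0], [0, -0.7, 0]], gripper=[0, 0, 0, 0, 0, 0, 0, 0, 0, 0, 0, 0, 0, 0, 0, 0, 0])

```text
clock: 5.55
tcp_pos: [509.3, 75.6, 68.2]
tool_rot: [-0.002, 1.0, -0.01, 0.0]
force: [0.3, -0.2, 0.1]
opening: 0.0
```

Run:
```python
from h import *
p=bot.capture("wrist");save(p,"w3.png")
```

```text
(no output)
```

View pics/w3.png

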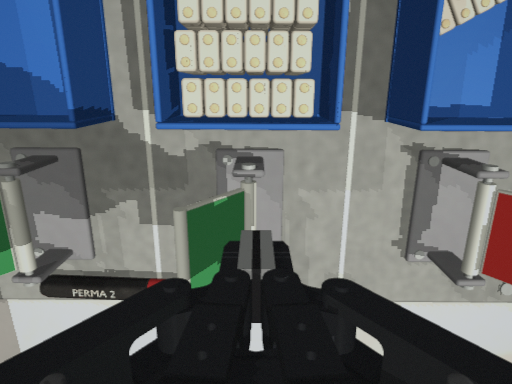

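The connectors tag at (215,235) now leans left and shows green. I'll lift, then go over to the left side of the empty bin's tag.

>>> apply_moves(delta_rot=[[0, 0, 0], [0, 0, 0], [0, 0, 0]], translation=[[0, 0.05, -0.9], [0, 0.05, -0.9], [0, 0.05, -0.9]], gripper=[0, 0, 0])

```text
clock: 5.9
tcp_pos: [511.1, 71.3, 143.6]
tool_rot: [-0.002, 1.0, -0.01, 0.003]
force: [0.0, 0.2, -0.8]
opening: -0.0
```

>>> apply_moves(delta_rot=[[0, 0, 0], [0, 0, 0], [0, 0, 0]], translation=[[0, -1, 0], [0, -1, 0], [0, -1, 0]], gripper=[0, 0, 0])

```text
clock: 6.2
tcp_pos: [511.8, 156.2, 143.7]
tool_rot: [-0.003, 1.0, -0.007, 0.003]
force: [0.5, 0.2, -0.5]
opening: -0.005
```

>>> apply_moves(delta_rot=[[0, 0, 0], [0, 0, 0], [0, 0, 0]], translation=[[0, -1, 0], [0, -1, 0], [0, -1, 0]], gripper=[0, 0, 0])

```text
clock: 6.5
tcp_pos: [511.4, 241.1, 143.6]
tool_rot: [-0.004, 1.0, -0.004, 0.003]
force: [-0.7, 0.4, -0.1]
opening: 0.002
```

>>> apply_moves(delta_rot=[[0, 0, 0], [0, 0, 0], [0, 0, 0]], translation=[[0, -0.5, 0], [0, -0.5, 0], [0, -0.5, 0]], gripper=[0, 0, 0])

```text
clock: 6.8
tcp_pos: [511.3, 281.1, 143.1]
tool_rot: [-0.004, 1.0, -0.004, 0.002]
force: [0.7, -0.8, -0.2]
opening: 0.002
```

>>> apply_moves(delta_rot=[[0, 0, 0], [0, 0, 0], [0, 0, 0], [0, 0, 0]], translation=[[0, 0.1, 0.4], [0, 0.1, 0.93], [0, 0.1, 0.93], [0, 0.1, 0.93]], gripper=[0, 0, 0, 0])

```text
clock: 7.2
tcp_pos: [511.7, 272.5, 68.8]
tool_rot: [-0.003, 1.0, -0.004, 0.001]
force: [0.8, 0.3, 0.8]
opening: -0.001
```

>>> apply_moves(delta_rot=[[0, 0, 0], [0, 0, 0], [0, 0, 0], [0, 0, 0], [0, 0, 0], [0, 0, 0], [0, 0, 0], [0, 0, 0], [0, 0, 0], [0, 0, 0], [0, 0, 0], [0, 0, 0], [0, 0, 0], [0, 0, 0], [0, 0, 0], [0, 0, 0], [0, 0, 0], [0, 0, 0], [0, 0, 0]], translation=[[0, 0.08, 0], [0, 0.16, 0], [0, 0.21, 0], [0, 0.26, 0], [0, 0.31, 0], [0, 0.36, 0], [0, 0.41, 0], [0, 0.46, 0], [0, 0.51, 0], [0, 0.56, 0], [0, 0.61, 0], [0, 0.66, 0], [0, 0.71, 0], [0, 0.76, 0], [0, 0.81, 0], [0, 0.81, 0], [0, 0.81, 0], [0, 0.81, 0], [0, 0.81, 0]], gripper=[0, 0, 0, 0, 0, 0, 0, 0, 0, 0, 0, 0, 0, 0, 0, 0, 0, 0, 0])

```text
clock: 9.1
tcp_pos: [511.0, 208.0, 68.4]
tool_rot: [-0.004, 1.0, -0.004, 0.001]
force: [0.0, -0.4, -1.3]
opening: 0.001
```

>>> apply_moves(delta_rot=[[0, 0, 0], [0, 0, 0], [0, 0, 0], [0, 0, 0]], translation=[[0, -0.05, -1], [0, -0.05, -1], [0, -0.05, -1], [0, -0.05, -1]], gripper=[0, 0, 0, 0])

```text
clock: 9.5
tcp_pos: [511.1, 211.5, 148.7]
tool_rot: [-0.004, 1.0, -0.004, 0.002]
force: [-0.4, 0.5, -0.4]
opening: 0.001
```

>>> apply_moves(delta_rot=[[0, 0, 0], [0, 0, 0], [0, 0, 0], [0, 0, 0], [0, 0, 0], [0, 0, 0]], translation=[[-0.8, 0, -0.8], [-0.8, 0, -0.8], [-0.8, 0, -0.8], [-0.8, 0, -0.8], [-0.8, 0, -0.8], [-0.8, 0, -0.8]], gripper=[0, 0, 0, 0, 0, 0])

```text
clock: 10.1
tcp_pos: [446.8, 211.1, 211.1]
tool_rot: [-0.003, 1.0, -0.005, 0.001]
force: [-0.6, 0.1, 0.8]
opening: 0.006
```

Run:
```python
from h import *
p=bot.capture("wrist");save(p,"w4.png")
p=bot.capture("top");a=p["frame"][120:260,120:400,::-1]
cv2.imwrite("pics/t4.png",cv2.resize(a,(800,400),interpolation=cv2.INTER_CUBIC))
```

```text
(no output)
```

View pics/w4.png

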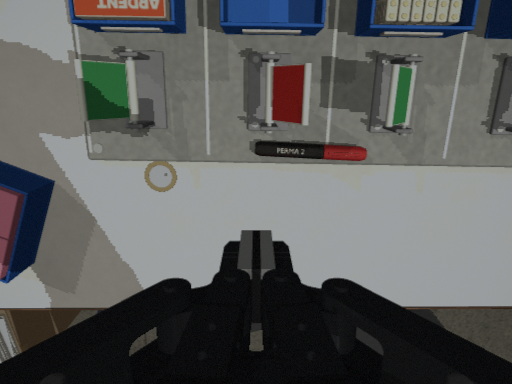

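View pics/t4.png

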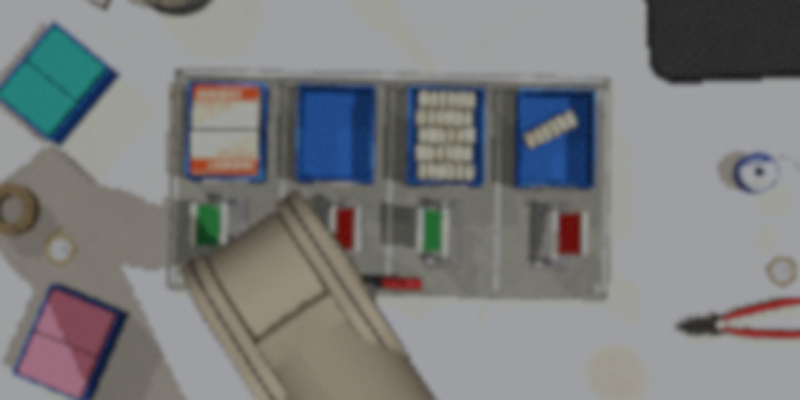

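Both views agree. The tags from left to right read green (fuses), red (empty), green (connectors) and red (one strip). The bins and marker haven't moved, and the arm is clear.

```bash
python3 -c "
from plant import bot
print(bot.job_done())"
```

```text
the job is handed in; nothing more can be done
None
```

The two wrong tags are pushed over and the job is handed in. With the shut fingertips I pushed the connectors bin's tag left to green and the empty bin's tag right to red. The fuse bin's tag (green) and the one-strip bin's tag (red) were already right, so I left them alone.

The last top and wrist pictures show green, red, green, red from left to right, for fuses, empty, connectors and one strip. In those views the bins and the marker are where they were.

The arm was lifted clear before hand-in, about 10 s in. Force readings after each move stayed at about 1.5 N or less, and none of my checks failed or disagreed.

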